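Turn the cake carton and hold the strip press on its second end

TASK

The green end of the cake carton in the strip press is finished: turn the carton end for end and slide it back in, lying flat and square, until its orange end is fully home against the stop under the press foot. Then push the black knob straight down until the collar is at the green band of the stem, never as far as the red band, and keep holding it there for the strip to take: the program finishes while holding the knob down. Leave the other things on the table where they are.

Things in the scene. Friction and masses are not known exactly. Their poses are not given: they have to be found in the camera images.
- press: Hand press fixed to the table, turned differently each time. Origin on the table top (z = 0) straight below the knob axis; z up, x from the loading side to the stop. The carton lies on its aluminium bed plate, 10 mm thick, x -170 to +35 mm, y -52 to +52 mm. Cartons go in from the -x side, through the gate, up to the stop.
- press_gate (a point): Point on the bed in the middle of the gate, at (0, 0, 10) mm in the press frame. Two white posts (x -18 to +18 mm) leave the gate 72 mm wide (y -36 to +36 mm) under a white beam (x -20 to +20, y -50 to +50, z 90 to 112 mm).
- collar_top (a point): Centre of the top of the dark collar on the beam, at (0, 0, 125) mm in the press frame; 38 mm diameter. The 22 mm thick aluminium stem slides in it and carries a green band 12 mm high and, 3 mm above that, a red one just under the knob.
- press_stop (a point): Middle of the stop's face, at (+25, 0, 32.5) mm in the press frame; the stop plate is 50 mm high and 104 mm wide and looks to the press's -x.
- plunger (a joint): Plunger travel in m: 0 up (rest), grows as the knob is pushed down, 0.044 at the end. The green band is at the collar's top from 0.022 to 0.034; red enters at 0.037. A spring lifts it: 2 N at rest, 8 N at 0.028 (0.2 N/mm); from 0.016 on a carton under the foot adds 2 N growing 0.4 N/mm: about 14 to 15 N in all at 0.028. Springs up when let go.
- knob: Black mushroom knob on the stem, 54 mm diameter, 25 mm high, with a flat top of 40 mm diameter; origin at the centre of its underside, 171 mm above the table when up; moves down with the plunger. It can twist a little on the stem, which does nothing.
- knob_top (a point): Centre of the knob's flat top, 196 mm above the table when up; push here straight down.
- foot: Black rubber foot under the beam, on its own spring below the plunger: 30 mm along the press's x, 50 mm across, 12 mm thick; origin at the centre of its underside, on the knob axis, 71 mm above the table when up, i.e. 16 mm above a carton lying on the bed. It goes down with the plunger until it stands on the carton, then yields.
- carton: Closed stiff white box with purple cake picture, 220 (its x) by 60 (y) by 45 mm high, 0.25 kg; origin at the centre of its underside. Green strip on its +x end (finished), orange on its -x end (to be pressed). Starts flat on the bed, green end through the gate, at or up to 20 mm short of the stop. Draw it out towards the press's -x (50 mm clears the gate) before lifting.
- sealed_end (a point): Centre of the carton's green end face, (+110, 0, 22.5) mm in the carton frame.
- open_end (a point): Centre of the carton's orange end face, (-110, 0, 22.5) mm in the carton frame.
- done_carton: Another carton of the same size with green strips on both ends, lying flat on the table to the left of the press (its +y side), about 190 mm from the press's middle line; leave it. Origin at the centre of its underside.
- jar: Amber jar with red lid, 64 mm diameter, 85 mm high, standing on the table on the press's -y side, about 190 mm from its middle line; leave it. Origin under its centre.
- spatula: Spatula with blue handle lying flat on the table in front and to the right of the robot; leave it. Origin at the underside near its middle.
- scraper: Steel dough scraper with a white round handle, 130 mm wide, lying flat on the table to the robot's right; leave it. Origin at table height near its handle.
- praline_tray: White tray of pralines 200 x 160 x 40 mm on the left of the table; leave it. Origin under its centre.
- card_tub: Clear tub with blue rim full of cards, 154 x 124 x 76 mm on the right of the table; leave it. Origin under its centre.
Not all that is in view belongs to the job. Leave any pink or yellow look-alike of the press alone.

How it is judged:
By the outcome, as a careful person would: the job done as asked, in the order asked, and still so for the second after the job is handed in, while the arm keeps its last pose, push and grip.
It also fails if it takes over 56 s, if anything falls off the work surface, if the arm or the gripper's body presses on something with over 40 N, if the wrist force passes 120 N, or if a joint passes its speed limit or range.

ROBOT

A 6-joint arm with a two-finger parallel gripper is mounted at the origin on the work surface. World frame = base frame: x ahead of the robot, y to its left, z up, the work surface at z = 0. Lengths are in m, angles in degrees, forces in N, time in s.
With the tool pointing down it reaches from about 0.375 to 0.9 m from the base axis. Payload 3.1 kg.
Tool frame: the origin (TCP) lies midway between the tips of the shut fingers; the grasp point (between the pads) lies 19 mm behind it; z points along the fingers, y is the direction in which the jaws open and shut (so a half turn about z gives the same grasp; the last joint's range is limited). The gripper opens to 87 mm and grips with 3 to 60 N. Pads are 19 mm wide; open, the fingers measure 117 mm over their backs; the gripper's body (75 mm by 190 mm) begins 51 mm behind the grasp point.
Start: joints at [61.049, 30.224, 82.088, -0, 67.689, -10.227], TCP at [0.201, 0.592, 0.223] pointing down, gripper open.
Joint ranges: [-176.69, 176.69], [-43.24, 126.21], [12.49, 139.97], [-82, 262], [0, 151.66], [-163.58, 163.58]. Speed limits (degrees/s): [159.86, 159.86, 180, 180, 180, 180].

INTERFACE

Orientations are given as a 3x3 rotation matrix whose columns are the frame's x, y, z axes.
In Python, from rig import status, vision, bot, models gives the robot as it stands.
- The arm moves only by the tool send_rows, never from a script. Its argument "moves" is a list of rows, each a list of 7 numbers: the shift along the tool's x, y, z in units of 25 mm (1.0 is 25 mm), then the turn, a rotation vector about the tool's x, y, z in units of 10 degrees (1.0 is 10 degrees), then the closure, from -1 (fully open) to 1 (shut), so that 0 is half open. In form: [[dx, dy, dz, rx, ry, rz, hand], ...]. A call has 1 to 12 rows; each row shifts and turns the commanded pose from where the row before left it, along the tool's axes as they then stand; what a row does not reach is not made up. A row lasts 1/8 s, in which the tool goes at most 62.5 mm and 10.7 degrees, less where a joint would pass 70% of its speed; a pose out of reach is approached as far as the arm can. A call is refused whole if a number of a shift passes 1 or a number of a turn 1, either way. A call with a gripper value outside its range is refused whole. The fingers move at their own pace and stop on an object; the grip force is fixed at half the most. Time passes only in rows, so rows that do not move let the fingers close. It gives the time, the measured TCP pose, the force and the opening at its end, in the units of the state.
- status.read_state(): the state, without advancing time (a new reading comes with each control period).
- vision.capture(name): name is "side" or "top" or "wrist"; returns a dict with "img" (384x512x3 uint8, red, green, blue), "depth" (384x512 float32, m along the optical axis (not along the pixel's ray), 0 where there is no reading), "fx", "fy", "cx", "cy" (pixels), "pose" (4x4, takes a point from camera to world coordinates); the wrist camera has in their place "hand_eye" (4x4, takes a point from camera to tool coordinates, whose origin is the TCP and whose axes are the flange's). Camera axes: x right, y up, looking along -z (the intrinsics and any distortion apply to the point x, -y, -z); pixel columns grow to the right and rows downward; lengths in m; the calibration is good to about 2 mm. A picture is of the moment at which its call begins: read the wrist's pose just before it.
- bot.hand_in(): hands the job in, once; it reports no verdict.
Trained networks look in the newest picture that a camera, given by its name, has taken for a name from the list of things; names that differ only in an ending like _2 or _b are one class to them, and where a whole thing is asked for, a point or a joint stands for the part that bears it (a point fixed in the world has none). Each returns a list of dicts, best first, with "confidence" (0 to 1); they miss things now and then, are a little off and sometimes report something else, mostly with a low value. They report only what shows in the picture. A call takes as long as a camera call. They do not tell look-alikes from the thing itself.
- models.masks_of(camera, name): "mask" (384x512 bool, what is visible of it) and "extent" ([left, top, right, bottom] in pixels, round what is visible of it).
- models.landmark_of(camera, name): "point" ([column, row] in pixels: a listed point, or the origin of a listed thing).
The state is a dict: "time_s": time; "joint_positions": joint angles; "qvel": joint speeds; "tau": joint torques, N m; "position": TCP position; "tcp_rot": TCP orientation; "force": force on the tool from outside, world axes, zero at the start; "moment": the same for the moment, N m; "opening": opening from 0.0 (shut) to 1.0 (fully open).
Only numpy, scipy, OpenCV 4.12 (cv2) and the standard library are available. Lean on these libraries where they do the work, as an engineer would, in place of code of your own. Each camera call takes 0.05 s, during which the arm holds its last target.

## Working session

There is one attempt and no reset: what is moved stays moved. The work goes in short steps, Python scripts to look and compute and a tool call to move; the robot and the scene stay as the last step left them, time stands still between calls to the robot, and variables do not carry over. Pictures are saved under pics/ and viewed, and the job is handed in when it is done.

Besides the shell and the picture viewer there is one more tool, called after "Request:" by a JSON object that holds its "name" and its "arguments", one argument or row to a line. send_rows: Moves the arm, as the interface text tells. Its arguments: {"type":"object","properties":{"moves":{"type":"array"}},"required":["moves"]}

```bash
ls; mkdir -p pics; cat > h.py <<'E'
import numpy as np, cv2
from rig import status, vision, bot, models
def cap(n):
    c=vision.capture(n); return c
def save(c,f,s=1): cv2.imwrite('pics/'+f,cv2.cvtColor(c['img'],cv2.COLOR_RGB2BGR))
def pose(c):
    if 'pose' in c: return np.array(c['pose'])
    s=status.read_state(); T=np.eye(4);T[:3,:3]=s['tcp_rot'];T[:3,3]=s['position'];return T@np.array(c['hand_eye'])
def cloud(c,P):
    d=c['depth'];v,u=np.mgrid[:d.shape[0],:d.shape[1]]
    X=np.stack([(u-c['cx'])/c['fx']*d,-(v-c['cy'])/c['fy']*d,-d],-1)
    return X@P[:3,:3].T+P[:3,3]
def proj(c,P,p):
    q=(np.array(p)-P[:3,3])@P[:3,:3]; return c['cx']-c['fx']*q[0]/q[2], c['cy']+c['fy']*q[1]/q[2]
E
python3 - <<'E'
from h import *
print(status.read_state())
for n in ('side','top','wrist'):
    c=cap(n);save(c,n+'0.png');print(n,{k:(v if k not in('img','depth') else v.shape) for k,v in c.items()})
    for m in ('press','carton','done_carton','knob','jar'):
        print(m,[(r['extent'],round(r['confidence'],2)) for r in models.masks_of(n,m)])
E
```

```text
pics
{'time_s': 0.0, 'joint_positions': array([ 6.10511983e+01,  3.02782333e+01,  8.21577960e+01, -3.85064382e-05,
        6.76894004e+01, -1.02263863e+01]), 'qvel': array([ 0.17345258,  0.02993597,  0.03673956,  0.00854428, -0.0401044 ,
       -0.05183326]), 'tau': array([-1.00529174e-03, -4.40037847e+01, -1.76592064e+01,  6.31769956e-02,
        5.82509895e-02, -1.90761830e-04]), 'position': array([0.20021005, 0.59127612, 0.22157168]), 'tcp_rot': array([[-9.47084650e-01,  3.20982154e-01, -1.05907024e-03],
       [ 3.20983667e-01,  9.47082792e-01, -1.91593070e-03],
       [ 3.88047631e-04, -2.15449281e-03, -9.99997604e-01]]), 'force': array([ 0.07601245, -0.52711473, -0.32708795]), 'moment': array([ 0.01630171, -0.03253716,  0.0277446 ]), 'opening': 1.0010590395980845}
side {'img': (384, 512, 3), 'depth': (384, 512), 'fx': 358.3496812246628, 'fy': 358.3496812246628, 'cx': 257.50153024062246, 'cy': 193.5351229662353, 'pose': array([[ 0.99380456,  0.06444019, -0.09055362,  0.43284068],
       [-0.11112291,  0.59112473, -0.79888876, -0.9035411 ],
       [ 0.00204793,  0.80400188,  0.59
[... 1233 characters left out ...]
0, 221.6, 296.8, 235.8], 0.61), ([178.8, 247.7, 186.7, 262.0], 0.44)]
jar [([269.7, 175.1, 283.1, 194.3], 0.71)]
wrist {'img': (384, 512, 3), 'depth': (384, 512), 'fx': 312.0689007500448, 'fy': 312.0689007500448, 'cx': 251.99537805865648, 'cy': 195.92290726584503, 'hand_eye': array([[ 8.98633538e-04,  9.59831203e-01,  2.80576647e-01,
         7.71476202e-02],
       [ 9.99999279e-01, -1.08590981e-03,  5.12007087e-04,
        -1.07549482e-03],
       [ 7.96121312e-04,  2.80575985e-01, -9.59831487e-01,
        -1.62555742e-01],
       [ 0.00000000e+00,  0.00000000e+00,  0.00000000e+00,
         1.00000000e+00]])}
press [([1.0, 191.1, 71.8, 236.8], 0.96)]
carton []
done_carton []
knob []
jar []
```

```bash
python3 - <<'E'
import cv2
a=cv2.imread('pics/side0.png');b=cv2.imread('pics/top0.png')
cv2.imwrite('pics/side0c.png',cv2.resize(a[130:330,120:360],None,fx=3,fy=3,interpolation=2))
cv2.imwrite('pics/top0c.png',cv2.resize(b[120:320,120:380],None,fx=3,fy=3,interpolation=2))
E
```

```text
(no output)
```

View pics/side0c.png

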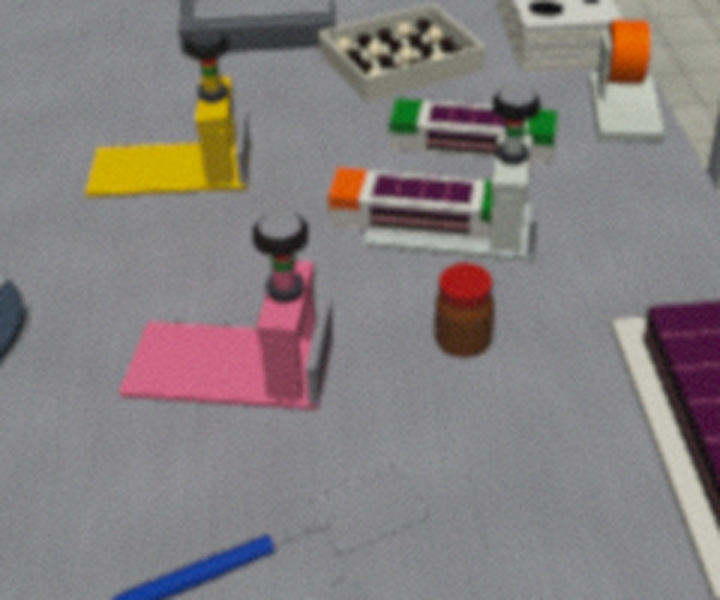

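View pics/top0c.png

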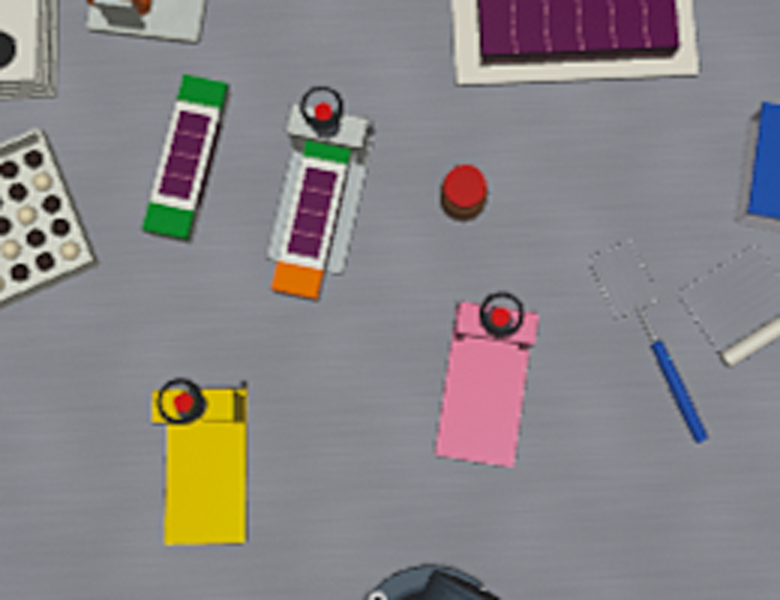

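View pics/side0.png

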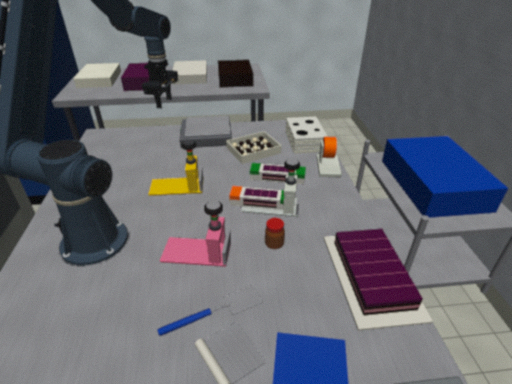

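```bash
python3 - <<'E'
from h import *
for n in ('top','side'):
    c=cap(n);P=pose(c);X=cloud(c,P)
    for m in ('carton','done_carton','jar','press','knob'):
        for r in models.masks_of(n,m)[:3]:
            q=X[r['mask']&(c['depth']>0)]
            t=np.percentile(q[:,2],90); s=q[abs(q[:,2]-t)<.008]
            e=cv2.minAreaRect((s[:,:2]*1000).astype(np.float32))
            print(n,m,round(r['confidence'],2),s.mean(0).round(3),len(s),e)
    for m in ('press_gate','collar_top','press_stop','knob_top','sealed_end','open_end'):
        print(m,[(np.round(r['point']),round(r['confidence'],2), X[int(r['point'][1]),int(r['point'][0])].round(3)) for r in models.landmark_of(n,m)[:3]])
E
```

```text
top carton 0.96 [0.547 0.129 0.057] 650 ((551.3564453125, 129.3305206298828), (60.60665512084961, 204.39463806152344), 76.1814956665039)
top done_carton 0.72 [0.647 0.297 0.047] 706 ((648.7313842773438, 296.7099914550781), (63.288604736328125, 220.9370574951172), 75.43262481689453)
top jar 0.5 [ 0.58  -0.075  0.087] 143 ((579.87109375, -75.57705688476562), (50.61716079711914, 55.430606842041016), 59.8721809387207)
top press 0.82 [0.66  0.102 0.173] 29 ((653.5073852539062, 102.61665344238281), (19.247066497802734, 33.627140045166016), 88.16810607910156)
top press 0.8 [0.311 0.27  0.115] 152 ((311.4035339355469, 276.37762451171875), (96.94204711914062, 36.66994094848633), 87.47754669189453)
top press 0.79 [ 0.397 -0.1    0.114] 159 ((396.2178649902344, -103.41613006591797), (99.90506744384766, 39.325714111328125), 78.861572265625)
top knob 0.49 [0.301 0.263 0.193] 37 ((303.5108642578125, 264.1829833984375), (22.428142547607422, 48.59971618652344), 58.18710708618164)
press_gate [(array([283., 228.]), 0.71, array([ 0.385, -0.084,  0.197])), (array([190., 257.]), 0.66, array([0.303, 0.254
[... 2124 characters left out ...]
194., 182.]), 0.61, array([0.321, 0.228, 0.058]))]
collar_top [(array([290., 179.]), 0.89, array([0.658, 0.096, 0.136])), (array([214., 225.]), 0.79, array([ 0.393, -0.113,  0.135])), (array([190., 161.]), 0.67, array([0.308, 0.263, 0.126]))]
press_stop [(array([198., 182.]), 0.8, array([0.33 , 0.289, 0.012])), (array([295., 198.]), 0.76, array([0.693, 0.145, 0.01 ])), (array([227., 250.]), 0.75, array([ 0.426, -0.138,  0.055]))]
knob_top [(array([190., 145.]), 0.59, array([0.287, 0.593, 0.02 ])), (array([215., 202.]), 0.5, array([0.39 , 0.166, 0.   ]))]
sealed_end [(array([292., 198.]), 0.85, array([0.657, 0.055, 0.085]))]
open_end [(array([230., 195.]), 0.71, array([0.451, 0.133, 0.057]))]
```

Request:
{"name": "send_rows", "arguments": {
  "moves": [
    [-0.98,-0.65,-0.5,0,0,0,-1],
    [-0.98,-0.65,-0.5,0,0,0,-1],
    [-0.98,-0.65,-0.5,0,0,0,-1],
    [-0.98,-0.65,-0.5,0,0,0,-1],
    [-0.98,-0.65,-0.5,0,0,0,-1],
    [-0.98,-0.65,-0.5,0,0,0,-1],
    [-0.98,-0.65,0,0,0,0,-1],
    [-0.98,-0.65,0,0,0,0,-1],
    [-0.98,-0.65,0,0,0,0,-1],
    [-0.98,-0.65,0,0,0,0,-1],
    [-0.98,-0.65,0,0,0,0,-1],
    [-0.98,-0.65,0,0,0,0,-1]
  ]
}}

```text
time_s: 3.6
position: [0.417, 0.3121, 0.2977]
tcp_rot: [[-0.947, 0.321, 0.0], [0.321, 0.947, 0.0], [-0.0, 0.0, -1.0]]
force: [-0.0, 0.5, 0.1]
opening: 0.997
```

Request:
{"name": "send_rows", "arguments": {
  "moves": [
    [-0.98,-0.65,0,0,0,0,-1],
    [-0.98,-0.65,0,0,0,0,-1],
    [-0.98,-0.65,0,0,0,0,-1],
    [-0.98,-0.65,0,0,0,0,-1],
    [-0.98,-0.65,0,0,0,0,-1],
    [-0.98,-0.65,0,0,0,0,-1],
    [-0.98,-0.65,0,0,0,0,-1],
    [-0.98,-0.65,0,0,0,0,-1],
    [0,0,0,0,0,1,-1],
    [0,0,0,0,0,1,-1],
    [0,0,0,0,0,1,-1],
    [0,0,0,0,0,1,-1]
  ]
}}

```text
time_s: 5.1
position: [0.5603, 0.1268, 0.2976]
tcp_rot: [[-0.514, 0.858, -0.0], [0.858, 0.514, 0.0], [0.0, -0.0, -1.0]]
force: [0.1, 0.5, 0.2]
opening: 1.0
```

Request:
{"name": "send_rows", "arguments": {
  "moves": [
    [0,0,0,0,0,1,-1],
    [0,0,0,0,0,1,-1],
    [0,0,0,0,0,1,-1],
    [0,0,0,0,0,1,-1],
    [0,0,0,0,0,1,-1],
    [0,0,0,0,0,1,-1],
    [0,0,0,0,0,1,-1],
    [0,0,0,0,0,1,-1],
    [0,0,0,0,0,1,-1],
    [0,0,0,0,0,1,-1],
    [0,0,0,0,0,1,-1],
    [0,0,0,0,0,1,-1]
  ]
}}

```text
time_s: 6.6
position: [0.5603, 0.1268, 0.2976]
tcp_rot: [[1.0, 0.016, -0.0], [0.016, -1.0, 0.0], [-0.0, -0.0, -1.0]]
force: [0.2, 0.2, 0.0]
opening: 1.003
```

```bash
python3 - <<'E'
from h import *
s=status.read_state();print(s['joint_positions'].round(1))
c=cap('wrist');save(c,'w1.png')
np.savez('w1.npz',img=c['img'],depth=c['depth'],P=pose(c),K=[c['fx'],c['fy'],c['cx'],c['cy']])
E
```

```text
[ 1.6 21.8 84.1  0.  74.1 90.7]
```

View pics/w1.png

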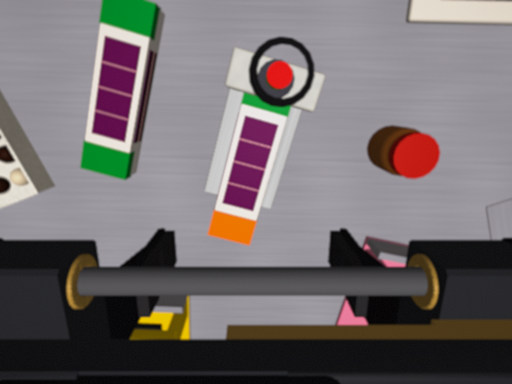

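```bash
cat >> h.py <<'E'
def an(f):
    z=np.load(f);img=z['img'].astype(int);d=z['depth'];P=z['P'];fx,fy,cx,cy=z['K']
    c=dict(depth=d,fx=fx,fy=fy,cx=cx,cy=cy);X=cloud(c,P);return img,d,X,P,c
def rect(X,m):
    q=X[m][:,:2]; 
    r=cv2.minAreaRect((q*1000).astype(np.float32)); return len(q),X[m].mean(0).round(4),r
E
python3 - <<'E'
from h import *
img,d,X,P,c=an('w1.npz')
v,u=np.mgrid[:384,:512]
reg=(u>190)&(u<340)&(v<250)&(d>0)
print('knob centre depth',X[60:90:5,281].round(3), X[72,255:310:6].round(3))
for lo,hi,n in((.045,.065,'carton'),(.105,.118,'beam'),(.005,.016,'bed'),(.185,.205,'knob')):
    m=reg&(X[...,2]>lo)&(X[...,2]<hi); k=cv2.morphologyEx(m.astype(np.uint8),cv2.MORPH_OPEN,np.ones((3,3)))>0
    print(n,rect(X,k), np.median(X[k][:,2]))
R,G,B=img[...,0],img[...,1],img[...,2]
o=reg&(R>200)&(G>80)&(G<150)&(B<60); print('orange',rect(X,o),np.median(X[o][:,2]))
E
```

```text
knob centre depth [[0.68  0.098 0.125]
 [0.67  0.102 0.172]
 [0.666 0.102 0.172]
 [0.662 0.102 0.171]
 [0.658 0.102 0.171]
 [0.654 0.101 0.17 ]] [[0.662 0.125 0.196]
 [0.668 0.118 0.125]
 [0.664 0.114 0.171]
 [0.664 0.109 0.172]
 [0.664 0.104 0.17 ]
 [0.664 0.098 0.171]
 [0.664 0.093 0.17 ]
 [0.67  0.08  0.112]
 [0.67  0.074 0.112]
 [0.662 0.082 0.194]]
carton (7054, array([0.5637, 0.1302, 0.056 ]), ((575.4212036132812, 127.01667022705078), (103.84394836425781, 250.61492919921875), 75.23200225830078)) 0.055740971955583835
beam (1861, array([0.6639, 0.1067, 0.112 ]), ((662.6908569335938, 104.00692749023438), (100.10777282714844, 40.03071594238281), 75.24386596679688)) 0.11210359082925325
bed (2655, array([0.5764, 0.1322, 0.0102]), ((572.2989501953125, 128.02769470214844), (104.01484680175781, 151.9197540283203), 75.27549743652344)) 0.010144257525686873
knob (1490, array([0.6621, 0.1054, 0.1932]), ((662.4577026367188, 104.19662475585938), (52.891544342041016, 51.929649353027344), 0.7417514324188232)) 0.19323312686510544
orange (984, array([0.4722, 0.1528, 0.0558]), ((471.9112854003906, 152.7794189453125), (58.24586868286133, 35.759090423583984), 75.710205078125)) 0.055828992936380856
```

Request:
{"name": "send_rows", "arguments": {
  "moves": [
    [0,0,0,0,0,0.8,-1],
    [0,0,0,0,0,0.77,-1],
    [-1,-0.1,1,0,0,0,-1],
    [-1,0,1,0,0,0,-1],
    [0,0,1,0,0,0,-1],
    [0,0,1,0,0,0,-1],
    [0,0,1,0,0,0,-1],
    [0,0,1,0,0,0,-1],
    [0,0,1,0,0,0,-1],
    [0,0,1,0,0,0,-1]
  ]
}}

```text
time_s: 7.9
position: [0.5129, 0.1417, 0.0969]
tcp_rot: [[0.969, -0.247, 0.001], [-0.247, -0.969, 0.0], [0.001, -0.0, -1.0]]
force: [0.4, 0.3, -0.5]
opening: 0.998
```

```bash
python3 - <<'E'
from h import *
c=cap('wrist');save(c,'w2.png')
np.savez('w2.npz',img=c['img'],depth=c['depth'],P=pose(c),K=[c['fx'],c['fy'],c['cx'],c['cy']])
E
```

```text
(no output)
```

View pics/w2.png

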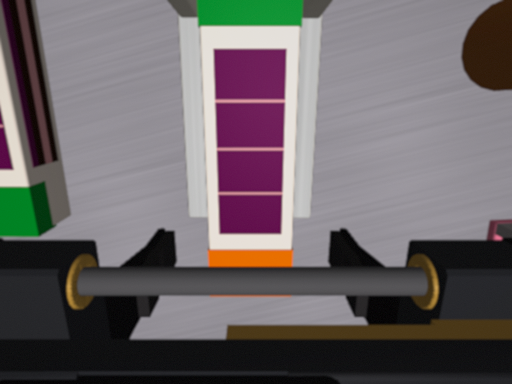

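Request:
{"name": "send_rows", "arguments": {
  "moves": [
    [0,0,1,0,0,0,-1],
    [0,0,1,0,0,0,-1],
    [0,0,1,0,0,0,-1],
    [0,0,0,0,0,0,1],
    [0,0,0,0,0,0,1],
    [0,0,0,0,0,0,1],
    [0,0,0,0,0,0,1],
    [0,0,0,0,0,0,1]
  ]
}}

```text
time_s: 8.95
position: [0.5134, 0.1419, 0.0237]
tcp_rot: [[0.969, -0.249, 0.002], [-0.249, -0.969, 0.0], [0.002, -0.001, -1.0]]
force: [0.1, 0.8, 7.0]
opening: 0.683
```

Request:
{"name": "send_rows", "arguments": {
  "moves": [
    [0,0,-0.07,0,0,0,1],
    [-0.4,0,0,0,0,0,1],
    [-0.6,0,0,0,0,0,1],
    [-0.6,0,0,0,0,0,1],
    [-0.3,0,0,0,0,0,1],
    [0,0,0,0,0,0,1]
  ]
}}

```text
time_s: 9.7
position: [0.4651, 0.1538, 0.0243]
tcp_rot: [[0.969, -0.248, -0.002], [-0.248, -0.969, -0.0], [-0.002, 0.001, -1.0]]
force: [-1.2, -0.1, -0.6]
opening: 0.686
```

Request:
{"name": "send_rows", "arguments": {
  "moves": [
    [0,0,0,0,0,0,-1],
    [0,0,0,0,0,0,-1],
    [0,0,0,0,0,0,-1],
    [0,0,0,0,0,0,-1],
    [0.6,0,0,0,0,0,-1],
    [0.8,0,0,0,0,0,-1],
    [0.6,0,0,0,0,0,-1],
    [0,0,0,0,0,0,-1]
  ]
}}

```text
time_s: 10.7
position: [0.5171, 0.1406, 0.0244]
tcp_rot: [[0.968, -0.25, 0.002], [-0.25, -0.968, 0.0], [0.002, -0.001, -1.0]]
force: [-0.4, -0.6, -0.1]
opening: 1.0
```

```bash
python3 - <<'E'
from h import *
c=cap('wrist');save(c,'w3.png')
np.savez('w3.npz',img=c['img'],depth=c['depth'],P=pose(c),K=[c['fx'],c['fy'],c['cx'],c['cy']])
c=cap('side');cv2.imwrite('pics/s3.png',cv2.resize(c['img'][100:280,180:340,::-1],None,fx=3.3,fy=3.3))
E
```

```text
(no output)
```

View pics/w3.png

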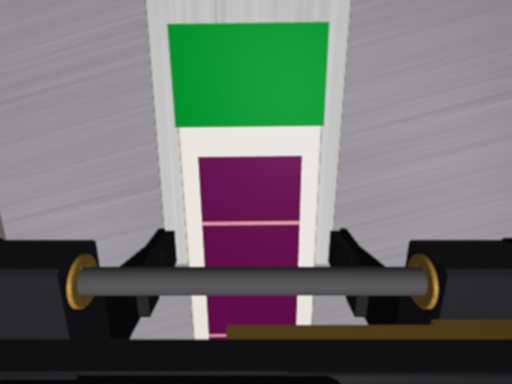

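View pics/s3.png

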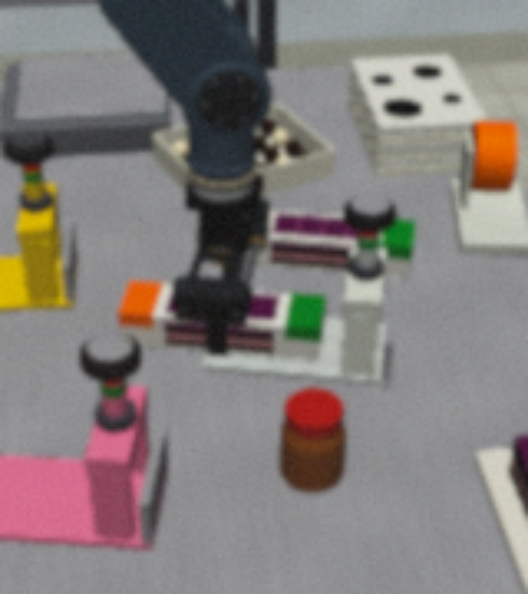

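```bash
python3 - <<'E'
from h import *
img,d,X,P,c=an('w3.npz')
R,G,B=img[...,0],img[...,1],img[...,2]
g=(G>100)&(R<60)&(B<90)&(d>0)&(X[...,2]>.05)
n,m,r=rect(X,g);print(n,m,r)
s=status.read_state();p=s['position'];Rt=s['tcp_rot']
q=(X[g]-p)@Rt
print('green in tool x range',np.percentile(q[:,0],[.5,99.5]),'y',np.percentile(q[:,1],[.5,99.5]))
print(p)
o=np.array([.6627,.1040]);a=np.radians(-14.75);u=np.array([np.cos(a),np.sin(a)]);v=np.array([-u[1],u[0]])
print('press frame tcp',(p[:2]-o)@u,(p[:2]-o)@v,'green ctr',(np.array(r[0])/1000-o)@u,(np.array(r[0])/1000-o)@v)
E
```

```text
15426 [0.6009 0.119  0.0555] ((600.3052978515625, 119.12162780761719), (60.565250396728516, 37.7679328918457), 76.25885772705078)
green in tool x range [0.07017992 0.10710114] y [-0.03015486  0.0294091 ]
[0.51429964 0.14094966 0.02409897]
press frame tcp -0.1529174168484354 -0.00205100358326843 green ctr -0.06418853922224974 -0.0012625039635714356
```

Request:
{"name": "send_rows", "arguments": {
  "moves": [
    [0,0,0,0,0,0,1],
    [0,0,0,0,0,0,1],
    [0,0,0,0,0,0,1],
    [0,0,0,0,0,0,1],
    [0,0,-0.4,0,0,0,1],
    [-0.3,0,-0.8,0,0,0,1],
    [-0.6,0,-1,0,0,0,1],
    [-0.6,0,-1,0,0,0,1],
    [-0.5,0,-1,0,0,0,1],
    [0,0,-0.8,0,0,0,1]
  ]
}}

```text
time_s: 12.05
position: [0.4649, 0.1537, 0.1506]
tcp_rot: [[0.969, -0.249, -0.001], [-0.249, -0.969, -0.0], [-0.001, 0.0, -1.0]]
force: [0.6, -0.6, -2.1]
opening: 0.685
```

Request:
{"name": "send_rows", "arguments": {
  "moves": [
    [0,0,0,0,0,-0.5,1],
    [0,0,0,0,0,-1,1],
    [0,0,0,0,0,-1,1],
    [0,0,0,0,0,-1,1],
    [0,0,0,0,0,-1,1],
    [0,0,0,0,0,-1,1],
    [0,0,0,0,0,-1,1],
    [0,0,0,0,0,-1,1],
    [0,0,0,0,0,-1,1],
    [0,0,0,0,0,-1,1],
    [0,0,0,0,0,-1,1],
    [0,0,0,0,0,-1,1]
  ]
}}

```text
time_s: 13.55
position: [0.4662, 0.1535, 0.1497]
tcp_rot: [[-0.189, 0.982, -0.0], [0.982, 0.189, -0.0], [-0.0, -0.0, -1.0]]
force: [0.1, 0.1, -2.0]
opening: 0.687
```

Request:
{"name": "send_rows", "arguments": {
  "moves": [
    [0,0,0,0,0,-1,1],
    [0,0,0,0,0,-1,1],
    [0,0,0,0,0,-1,1],
    [0,0,0,0,0,-1,1],
    [0,0,0,0,0,-1,1],
    [0,0,0,0,0,-1,1],
    [0,0,0,0,0,0,1]
  ]
}}

```text
time_s: 14.42
position: [0.4663, 0.1535, 0.1496]
tcp_rot: [[-0.942, 0.335, -0.0], [0.335, 0.942, -0.0], [0.0, -0.0, -1.0]]
force: [-0.2, 0.2, -1.5]
opening: 0.687
```

Request:
{"name": "send_rows", "arguments": {
  "moves": [
    [0,0,0,0,0,-0.485,1],
    [0,0,0,0,0,0,1]
  ]
}}

```text
time_s: 14.68
position: [0.4664, 0.1535, 0.1495]
tcp_rot: [[-0.967, 0.255, 0.0], [0.255, 0.967, 0.0], [0.0, 0.0, -1.0]]
force: [0.0, 0.5, -2.5]
opening: 0.687
```

```bash
python3 - <<'E'
from h import *
c=cap('wrist');save(c,'w4.png')
np.savez('w4.npz',img=c['img'],depth=c['depth'],P=pose(c),K=[c['fx'],c['fy'],c['cx'],c['cy']])
s=status.read_state();p=s['position'];Rt=s['tcp_rot'];print(s['joint_positions'].round(1),p,Rt[:,0])
img,d,X,P,c=an('w4.npz')
R,G,B=img[...,0],img[...,1],img[...,2]
q=(X-p)@Rt
g=(G>100)&(R<60)&(B<90)&(d>0)&(abs(q[...,1])<.05)&(q[...,2]<0.05)&(q[...,2]>-.06)
print('green tool',rect(q,g),np.percentile(q[g],[1,99],axis=0))
E
```

```text
[  5.2  26.4 105.3   0.   48.3 -70.1] [0.46639962 0.15353023 0.14944322] [-9.66987441e-01  2.54824031e-01  4.33876665e-05]
green tool (15861, array([ 0.0913, -0.0019, -0.0317]), ((90.65950012207031, -1.9182376861572266), (61.0899772644043, 37.839927673339844), 89.50337982177734)) [[ 0.07205879 -0.03143255 -0.03319588]
 [ 0.10884516  0.0276726  -0.03013685]]
```

View pics/w4.png

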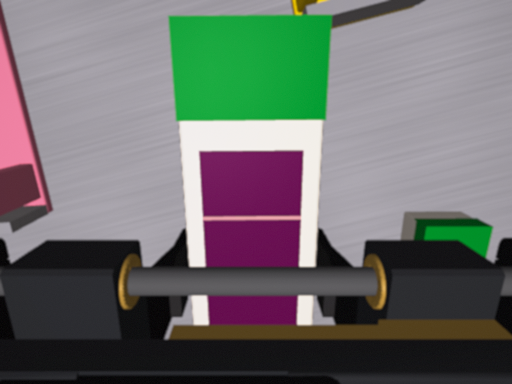

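Request:
{"name": "send_rows", "arguments": {
  "moves": [
    [-0.6,0.08,0.4,0,0,0,1],
    [-0.65,0,1,0,0,0,1],
    [-0.6,0,1,0,0,0,1],
    [0,0,1,0,0,0,1],
    [0,0,0.8,0,0,0,1],
    [0,0,0.4,0,0,0,1],
    [0,0,0.2,0,0,0,1],
    [0,0,0.1,0,0,0,1],
    [0,0,0,0,0,0,1]
  ]
}}

```text
time_s: 15.85
position: [0.5122, 0.1439, 0.0272]
tcp_rot: [[-0.968, 0.252, 0.001], [0.252, 0.968, 0.0], [-0.001, 0.0, -1.0]]
force: [0.4, -0.3, -1.8]
opening: 0.685
```

```bash
python3 - <<'E'
from h import *
c=cap('side');cv2.imwrite('pics/s5.png',cv2.resize(c['img'][150:230,210:320,::-1],None,fx=6,fy=6,interpolation=2))
c=cap('top');cv2.imwrite('pics/t5.png',cv2.resize(c['img'][130:240,180:280,::-1],None,fx=5,fy=5,interpolation=2))
s=status.read_state();p=s['position'];print(p)
o=np.array([.6627,.1040]);a=np.radians(-14.75);u=np.array([np.cos(a),np.sin(a)]);v=np.array([-u[1],u[0]])
print('press frame tcp',(p[:2]-o)@u,(p[:2]-o)@v)
E
```

```text
[0.51220545 0.14388692 0.02738216]
press frame tcp -0.15569043109038852 0.0002562759069929568
```

View pics/s5.png

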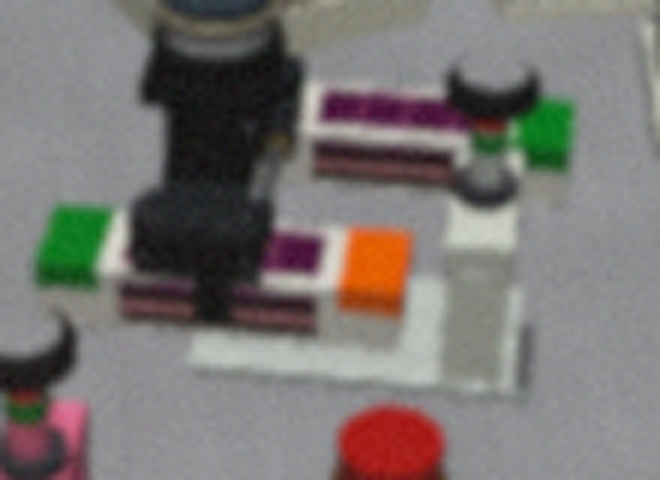

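View pics/t5.png

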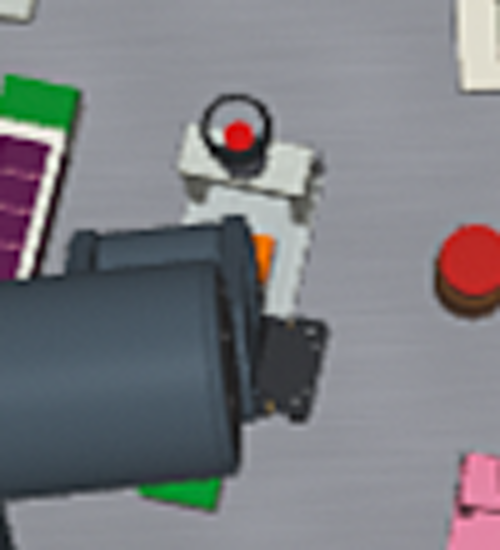

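Request:
{"name": "send_rows", "arguments": {
  "moves": [
    [0,0,0.1,0,0,0,1],
    [-0.3,0,0,0,0,0,1],
    [-0.5,0,0,0,0,0,1],
    [-0.5,0,0,0,0,0,1],
    [-0.4,0,0,0,0,0,1],
    [0,0,0,0,0,0,1]
  ]
}}

```text
time_s: 16.7
position: [0.5547, 0.1327, 0.0244]
tcp_rot: [[-0.968, 0.252, 0.002], [0.252, 0.968, -0.0], [-0.002, 0.001, -1.0]]
force: [0.2, 0.2, -1.5]
opening: 0.689
```

```bash
python3 - <<'E'
from h import *
c=cap('side');cv2.imwrite('pics/s6.png',cv2.resize(c['img'][150:230,210:320,::-1],None,fx=6,fy=6,interpolation=2))
s=status.read_state();p=s['position'];print(p,s['force'],s['moment'])
E
```

```text
[0.55387914 0.13284866 0.0243368 ] [ 2.03046057 -0.5712341  -1.04046687] [-0.04222512 -0.12923473  0.03726857]
```

View pics/s6.png

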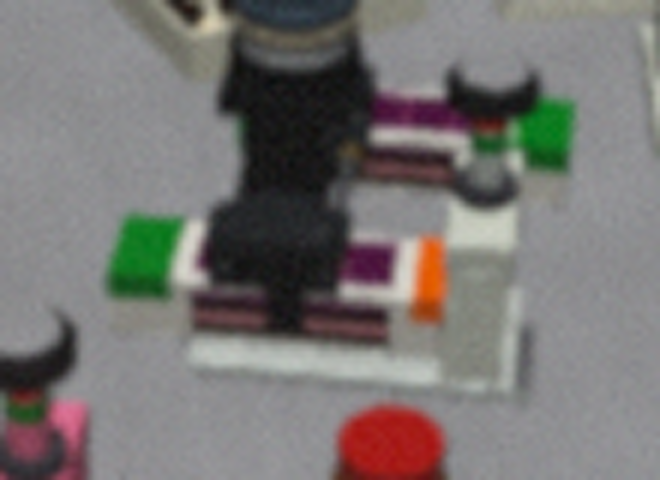

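Request:
{"name": "send_rows", "arguments": {
  "moves": [
    [0,0,0.08,0,0,0,1],
    [-0.4,0,0,0,0,0,1],
    [-0.4,0,0,0,0,0,1],
    [-0.1,0,0,0,0,0,1],
    [0,0,0,0,0,0,1]
  ]
}}

```text
time_s: 17.38
position: [0.5678, 0.129, 0.0241]
tcp_rot: [[-0.968, 0.251, -0.013], [0.251, 0.968, 0.001], [0.013, -0.002, -1.0]]
force: [-12.0, 3.6, 19.9]
opening: 0.688
```

Request:
{"name": "send_rows", "arguments": {
  "moves": [
    [-0.1,0,0,0,0,0,1],
    [-0.1,0,0,0,0,0,1]
  ]
}}

```text
time_s: 17.62
position: [0.5715, 0.128, 0.0241]
tcp_rot: [[-0.968, 0.251, -0.015], [0.251, 0.968, 0.002], [0.015, -0.002, -1.0]]
force: [-12.4, 3.3, 21.5]
opening: 0.686
```

Request:
{"name": "send_rows", "arguments": {
  "moves": [
    [-0.1,0,0,0,0,0,1],
    [0,0,0,0,0,0,1]
  ]
}}

```text
time_s: 17.88
position: [0.5746, 0.1272, 0.0241]
tcp_rot: [[-0.968, 0.251, -0.014], [0.251, 0.968, 0.001], [0.014, -0.002, -1.0]]
force: [-11.7, 2.7, 20.7]
opening: 0.687
```

Request:
{"name": "send_rows", "arguments": {
  "moves": [
    [0,0,-0.07,0,0,0,1],
    [-0.1,0,0,0,0,0,1],
    [0,0,0,0,0,0,1]
  ]
}}

```text
time_s: 18.25
position: [0.5793, 0.1262, 0.0242]
tcp_rot: [[-0.968, 0.252, -0.011], [0.252, 0.968, 0.001], [0.011, -0.001, -1.0]]
force: [-9.1, 4.1, 10.1]
opening: 0.686
```

Request:
{"name": "send_rows", "arguments": {
  "moves": [
    [-0.1,0,0,0,0,0,1],
    [-0.05,0,0,0,0,0,1],
    [0,0,0,0,0,0,1]
  ]
}}

```text
time_s: 18.62
position: [0.5793, 0.1262, 0.0241]
tcp_rot: [[-0.968, 0.252, -0.018], [0.252, 0.968, 0.002], [0.018, -0.002, -1.0]]
force: [-15.5, 5.7, 15.1]
opening: 0.686
```

Request:
{"name": "send_rows", "arguments": {
  "moves": [
    [-0.05,0,-0.06,0,0,0,1],
    [0,0,0,0,0,0,1],
    [0.08,0,0,0,0,0,-0.5],
    [0,0,0,0,0,0,-1],
    [0,0,0,0,0,0,-1],
    [0,0,0,0,0,0,-1],
    [0,0,-0.8,0,0,0,-1],
    [0.2,0,-1,0,0,0,-1],
    [0.4,0,-1,0,0,0,-1],
    [0.5,0,-1,0,0,0,-1],
    [0.5,0,-1,0,0,0,-1],
    [0.5,0,-1,0,0,0,-1]
  ]
}}

```text
time_s: 20.12
position: [0.5363, 0.1373, 0.1714]
tcp_rot: [[-0.968, 0.252, 0.001], [0.252, 0.968, -0.0], [-0.001, 0.0, -1.0]]
force: [0.2, 0.4, 0.1]
opening: 0.996
```

Request:
{"name": "send_rows", "arguments": {
  "moves": [
    [0.5,0,-1,0,0,0,1],
    [0,0,-1,0,0,0,1],
    [0,0,-1,0,0,0,1],
    [0,0,0,0,0,0,1]
  ]
}}

```text
time_s: 20.62
position: [0.526, 0.1405, 0.2475]
tcp_rot: [[-0.968, 0.252, 0.005], [0.252, 0.968, 0.0], [-0.005, 0.002, -1.0]]
force: [-0.0, 0.2, -0.1]
opening: 0.631
```

```bash
python3 - <<'E'
from h import *
c=cap('wrist');save(c,'w7.png')
np.savez('w7.npz',img=c['img'],depth=c['depth'],P=pose(c),K=[c['fx'],c['fy'],c['cx'],c['cy']])
c=cap('side');cv2.imwrite('pics/s7.png',cv2.resize(c['img'][150:230,210:320,::-1],None,fx=6,fy=6,interpolation=2))
img,d,X,P,c=an('w7.npz')
R,G,B=img[...,0],img[...,1],img[...,2]
o=np.array([.6627,.1040]);a=np.radians(-14.75);u=np.array([np.cos(a),np.sin(a)]);v=np.array([-u[1],u[0]])
Y=np.stack([(X[...,:2]-o)@u,(X[...,:2]-o)@v,X[...,2]],-1)
near=(abs(Y[...,1])<.06)&(Y[...,0]>-.25)&(Y[...,0]<.08)&(d>0)
for n,lo,hi in(('carton',.048,.062),('beam',.108,.116),('bed',.006,.014),('knob',.185,.205)):
    m=cv2.morphologyEx((near&(Y[...,2]>lo)&(Y[...,2]<hi)).astype(np.uint8),cv2.MORPH_OPEN,np.ones((3,3)))>0
    print(n,rect(Y,m),np.percentile(Y[m],[.5,99.5],axis=0).round(4).tolist())
g=near&(G>100)&(R<60)&(B<90)&(Y[...,2]>.05);print('green',rect(Y,g),np.median(Y[g][:,2]))
E
```

```text
carton (7130, array([-0.1174, -0.0024,  0.0541]), ((-110.78447723388672, -2.2256126403808594), (174.8025665283203, 60.74509811401367), 0.7461375594139099)) [[-0.1978, -0.0325, 0.0519], [-0.0246, 0.0273, 0.0562]]
beam (1601, array([-0.0035, -0.0011,  0.1104]), ((-2.481882095336914, -1.0763168334960938), (99.18717193603516, 37.04796600341797), 89.75099182128906)) [[-0.0197, -0.0502, 0.1085], [0.0156, 0.0481, 0.1154]]
bed (2971, array([-0.0982,  0.0004,  0.0086]), ((-86.52436828613281, -1.5711517333984375), (172.2510528564453, 103.91038513183594), 0.17423909902572632)) [[-0.1724, -0.0533, 0.0064], [-0.0095, 0.05, 0.0122]]h.py:20: RuntimeWarning: Mean of empty slice.
  r=cv2.minAreaRect((q*1000).astype(np.float32)); return len(q),X[m].mean(0).round(4),r
  ret = um.true_divide(
Traceback (most recent call last):
IndexError: index -1 is out of bounds for axis 0 with size 0
```

View pics/w7.png

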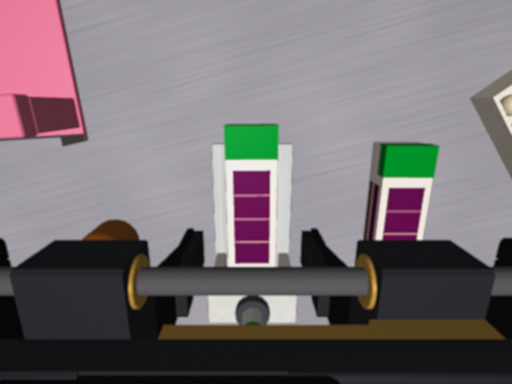

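View pics/s7.png

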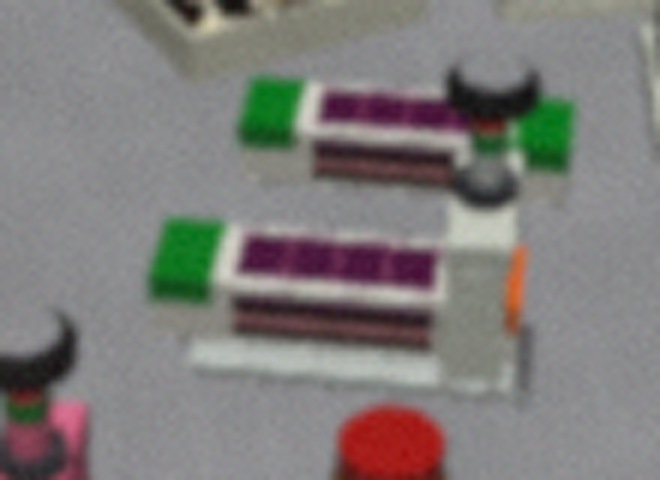

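Request:
{"name": "send_rows", "arguments": {
  "moves": [
    [0.9,0,0,0,0,0,1],
    [0.9,-0.04,0.6,0,0,0,1],
    [0.9,0,1,0,0,0,1],
    [0.8,0,1,0,0,0,1],
    [0,0,1,0,0,0,1],
    [0,0,1,0,0,0,1],
    [0,0,1,0,0,0,1],
    [0,0,1,0,0,0,1],
    [0,0,1,0,0,0,1],
    [0,0,0.9,0,0,0,1],
    [-0.5,0,0,0,0,0,1],
    [0,0,0,0,0,0,1]
  ]
}}

```text
time_s: 22.22
position: [0.4535, 0.1582, 0.033]
tcp_rot: [[-0.968, 0.252, 0.002], [0.252, 0.968, 0.0], [-0.002, 0.001, -1.0]]
force: [0.3, 0.3, 0.5]
opening: 0.006
```

Request:
{"name": "send_rows", "arguments": {
  "moves": [
    [-0.2,0,0,0,0,0,1],
    [-0.1,0,0,0,0,0,1],
    [0,0,0,0,0,0,1]
  ]
}}

```text
time_s: 22.6
position: [0.4593, 0.1566, 0.0336]
tcp_rot: [[-0.968, 0.252, 0.001], [0.252, 0.968, 0.0], [-0.001, 0.0, -1.0]]
force: [0.3, -0.1, 0.0]
opening: 0.008
```

Request:
{"name": "send_rows", "arguments": {
  "moves": [
    [-0.12,0,0,0,0,0,1],
    [-0.08,0,0,0,0,0,1],
    [0,0,0,0,0,0,1]
  ]
}}

```text
time_s: 22.98
position: [0.4629, 0.1554, 0.033]
tcp_rot: [[-0.968, 0.252, -0.002], [0.252, 0.968, -0.0], [0.001, -0.0, -1.0]]
force: [-1.7, 1.2, 1.8]
opening: 0.005
```

Request:
{"name": "send_rows", "arguments": {
  "moves": [
    [-0.08,0,0,0,0,0,1],
    [-0.06,0,0,0,0,0,1],
    [0,0,0,0,0,0,1]
  ]
}}

```text
time_s: 23.35
position: [0.4628, 0.155, 0.0327]
tcp_rot: [[-0.968, 0.252, -0.008], [0.252, 0.968, 0.0], [0.008, -0.002, -1.0]]
force: [-7.3, 4.6, 4.5]
opening: 0.008
```

Request:
{"name": "send_rows", "arguments": {
  "moves": [
    [0.3,0,0,0,0,0,1],
    [0.3,0,-0.5,0,0,0,1],
    [0,0,-1,0,0,0,1],
    [0,0,-1,0,0,0,1],
    [0,0,-1,0,0,0,1],
    [0,0,-1,0,0,0,1],
    [0,0,-1,0,0,0,1],
    [0,0,-1,0,0,0,1],
    [0,0,-1,0,0,0,1],
    [-0.5,0,-0.6,0,0,0,1],
    [-1,0,0,0,0,0,1],
    [-1,0,0,0,0,0,1]
  ]
}}

```text
time_s: 24.85
position: [0.5138, 0.1423, 0.237]
tcp_rot: [[-0.968, 0.251, 0.003], [0.251, 0.968, -0.0], [-0.003, 0.001, -1.0]]
force: [-0.0, 0.1, -0.4]
opening: 0.006
```

Request:
{"name": "send_rows", "arguments": {
  "moves": [
    [-1,0.05,0,0,0,0,1],
    [-1,0,0,0,0,0,1],
    [-1,0,0,0,0,0,1],
    [-1,0,0,0,0,0,1],
    [-1,0,0,0,0,0,1],
    [-0.8,0,0,0,0,0,1],
    [-0.4,0,0,0,0,0,1],
    [0,0,0,0,0,0,1]
  ]
}}

```text
time_s: 25.85
position: [0.6634, 0.1044, 0.2358]
tcp_rot: [[-0.968, 0.252, 0.0], [0.252, 0.968, -0.0], [-0.0, 0.0, -1.0]]
force: [-0.8, -0.5, 0.2]
opening: 0.007
```

```bash
python3 - <<'E'
from h import *
c=cap('wrist');save(c,'w8.png')
np.savez('w8.npz',img=c['img'],depth=c['depth'],P=pose(c),K=[c['fx'],c['fy'],c['cx'],c['cy']])
s=status.read_state();p=s['position'];print(p,s['joint_positions'].round(1))
img,d,X,P,c=an('w8.npz')
o=np.array([.6627,.1040]);a=np.radians(-14.75);u=np.array([np.cos(a),np.sin(a)]);v=np.array([-u[1],u[0]])
print((p[:2]-o)@u,(p[:2]-o)@v)
Y=np.stack([(X[...,:2]-o)@u,(X[...,:2]-o)@v,X[...,2]],-1)
near=(abs(Y[...,1])<.06)&(Y[...,0]>-.25)&(Y[...,0]<.08)&(d>0)
for n,lo,hi in(('carton',.048,.062),('beam',.108,.116),('bed',.006,.014),('knob',.185,.205)):
    m=cv2.morphologyEx((near&(Y[...,2]>lo)&(Y[...,2]<hi)).astype(np.uint8),cv2.MORPH_OPEN,np.ones((3,3)))>0
    if m.sum()>20: print(n,rect(Y,m),np.percentile(Y[m],[.5,99.5],axis=0).round(4).tolist())
E
```

```text
[0.66273946 0.10471234 0.23569556] [ -0.5  33.2  74.1   0.   72.8 -76. ]
-0.0001432051503293134 0.0006989141807563403
carton (9448, array([-0.1008, -0.0018,  0.0557]), ((-95.10254669189453, -1.8164844512939453), (160.0579071044922, 61.051185607910156), 0.3768647313117981)) [[-0.1743, -0.0316, 0.0534], [-0.0155, 0.028, 0.0578]]
beam (2451, array([-0.006 , -0.0003,  0.1119]), ((-1.6874637603759766, -0.3976707458496094), (39.82368469238281, 99.88982391357422), 0.11699506640434265)) [[-0.0215, -0.0497, 0.1088], [0.0178, 0.049, 0.114]]
bed (4169, array([-0.099 ,  0.0008,  0.0102]), ((-90.48338317871094, -0.8921966552734375), (161.55030822753906, 104.34004211425781), 0.20059144496917725)) [[-0.1708, -0.0527, 0.0078], [-0.0184, 0.0507, 0.0123]]
knob (1536, array([-1.300e-02, -1.000e-04,  1.927e-01]), ((-6.94059944152832, -0.09593009948730469), (52.03089904785156, 43.218894958496094), 89.96420288085938)) [[-0.0279, -0.0259, 0.1857], [0.0141, 0.0257, 0.1969]]
```

View pics/w8.png

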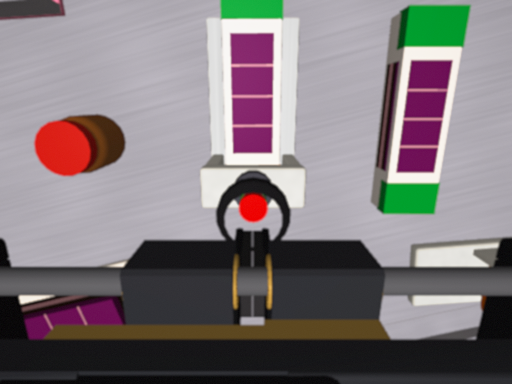

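Request:
{"name": "send_rows", "arguments": {
  "moves": [
    [0.05,-0.04,0.6,0,0,0,1],
    [0,0,0.6,0,0,0,1],
    [0,0,0.2,0,0,0,1],
    [0,0,0.2,0,0,0,1],
    [0,0,0.1,0,0,0,1],
    [0,0,0,0,0,0,1]
  ]
}}

```text
time_s: 26.65
position: [0.6615, 0.1041, 0.1934]
tcp_rot: [[-0.968, 0.251, -0.001], [0.251, 0.968, 0.0], [0.001, -0.0, -1.0]]
force: [-2.4, 0.4, 4.2]
opening: 0.005
```

Request:
{"name": "send_rows", "arguments": {
  "moves": [
    [0,0,0.1,0,0,0,1],
    [0,0,0.1,0,0,0,1],
    [0,0,0,0,0,0,1]
  ]
}}

```text
time_s: 27.02
position: [0.662, 0.1041, 0.1882]
tcp_rot: [[-0.968, 0.252, 0.0], [0.252, 0.968, 0.0], [-0.0, 0.0, -1.0]]
force: [-2.3, 0.7, 5.1]
opening: 0.004
```

Request:
{"name": "send_rows", "arguments": {
  "moves": [
    [0,0,0.15,0,0,0,1],
    [0,0,0.15,0,0,0,1],
    [0,0,0.15,0,0,0,1],
    [0,0,0.15,0,0,0,1],
    [0,0,0,0,0,0,1]
  ]
}}

```text
time_s: 27.65
position: [0.6621, 0.1041, 0.1745]
tcp_rot: [[-0.968, 0.252, 0.001], [0.252, 0.968, 0.0], [-0.001, 0.0, -1.0]]
force: [-4.1, 0.2, 12.1]
opening: 0.006
```

Request:
{"name": "send_rows", "arguments": {
  "moves": [
    [0,0,0.1,0,0,0,1],
    [0,0,0.1,0,0,0,1],
    [0,0,0.06,0,0,0,1],
    [0,0,0,0,0,0,1],
    [0,0,0,0,0,0,1]
  ]
}}

```text
time_s: 28.28
position: [0.6622, 0.1041, 0.1691]
tcp_rot: [[-0.968, 0.251, 0.002], [0.251, 0.968, -0.0], [-0.002, 0.0, -1.0]]
force: [-5.5, -0.4, 13.7]
opening: 0.007
```

```bash
python3 - <<'E'
from h import *
c=cap('side');cv2.imwrite('pics/s9.png',cv2.resize(c['img'][150:230,210:320,::-1],None,fx=6,fy=6,interpolation=2))
c=cap('wrist');save(c,'w9.png')
s=status.read_state();print(s['position'],s['force'],s['time_s'])
E
```

```text
[0.66219294 0.10405619 0.16915425] [-6.52160788  0.13820026 15.42405195] 28.375
```

View pics/s9.png

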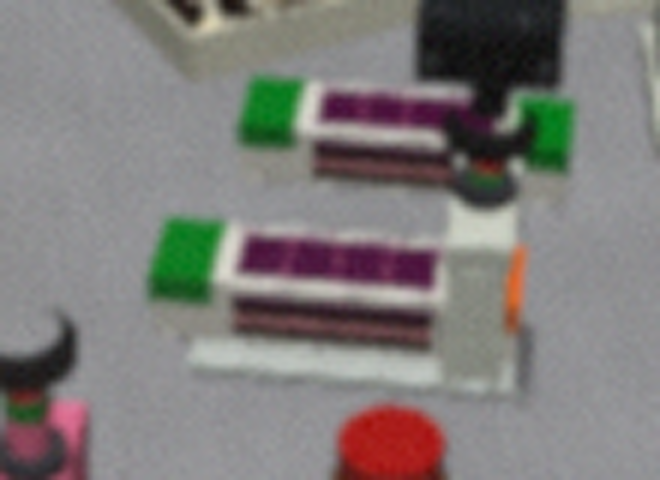

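View pics/w9.png

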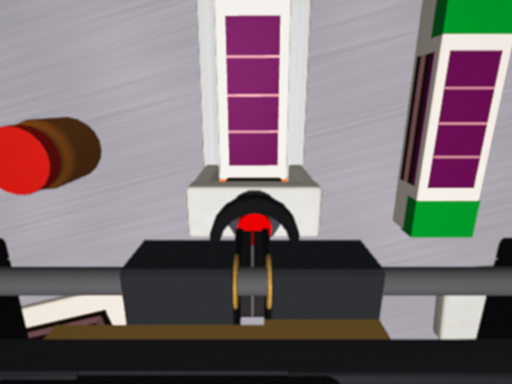

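Request:
{"name": "send_rows", "arguments": {
  "moves": [
    [0.03,0,0.02,0,0,0,1],
    [0,0,0,0,0,0,1],
    [0,0,0,0,0,0,1],
    [0,0,0,0,0,0,1]
  ]
}}

```text
time_s: 28.88
position: [0.6621, 0.1041, 0.1689]
tcp_rot: [[-0.968, 0.252, 0.003], [0.252, 0.968, -0.0], [-0.003, 0.0, -1.0]]
force: [-3.7, -0.4, 14.2]
opening: 0.006
```

Request:
{"name": "send_rows", "arguments": {
  "moves": [
    [0,0,0,0,0,0,1],
    [0,0,0,0,0,0,1],
    [0,0,0,0,0,0,1],
    [0,0,0,0,0,0,1],
    [0,0,0,0,0,0,1],
    [0,0,0,0,0,0,1],
    [0,0,0,0,0,0,1],
    [0,0,0,0,0,0,1],
    [0,0,0,0,0,0,1],
    [0,0,0,0,0,0,1],
    [0,0,0,0,0,0,1],
    [0,0,0,0,0,0,1]
  ]
}}

```text
time_s: 30.38
position: [0.6621, 0.1041, 0.1689]
tcp_rot: [[-0.968, 0.251, 0.003], [0.251, 0.968, -0.0], [-0.003, 0.0, -1.0]]
force: [-5.4, -0.9, 14.8]
opening: 0.004
```

```bash
python3 - <<'E'
from h import *
c=cap('side');cv2.imwrite('pics/s10.png',cv2.resize(c['img'][160:200,270:310,::-1],None,fx=14,fy=14,interpolation=2))
P=pose(c);X=cloud(c,P)
m=np.zeros((384,512),bool);m[165:185,280:300]=1
img=c['img'].astype(int);dk=m&(img.max(-1)<70)&(X[...,2]>.13)
print('dark z',np.percentile(X[dk][:,2],[2,50,98]).round(4))
E
```

```text
dark z [0.1435 0.1655 0.1897]
```

View pics/s10.png

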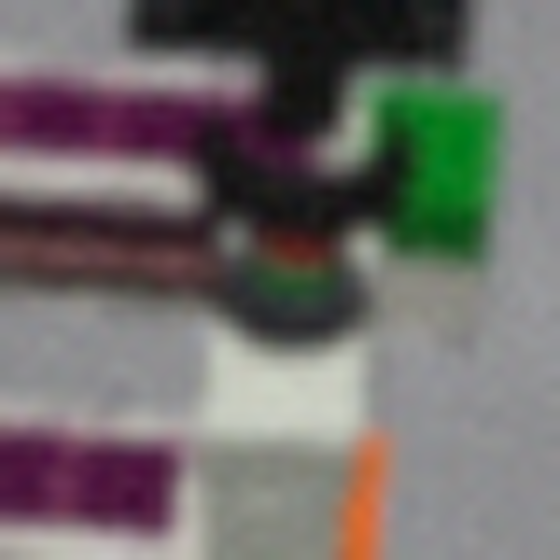

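Green is at the collar and the red band is clearly above it (red at rows 235–265, green at 270–290 in the crop). The push is steady, so I'm handing in.

```bash
python3 - <<'E'
from h import *
print(bot.hand_in()); s=status.read_state();print(s['time_s'],s['position'],s['force'])
E
```

```text
the job is handed in; nothing more can be done
None
the job is handed in; nothing more can be done
```

I drew the carton out of the press, turned it end for end and slid it back in. Its orange end is against the stop, and I handed in at about 30 s with the shut fingers holding the knob down.

- **Carton home:** I pushed its rear end with about 8.6 N sideways and it did not move. By camera, its rear overhangs the bed by about 25 mm, where 25 mm is expected when fully home.
- **Carton flat and square:** It lies flat, within about 0.2–0.6° of the bed's axis and about 1 mm off the middle line.
- **Knob:** The tool tip held steady at z = 0.169 m, which puts the plunger travel at about 27 mm, inside the green range of 22–34 mm. The upward force was 14–15 N, as expected with a carton under the foot. The side picture shows green at the collar and red still above it.

**Small disagreements:**
- The knob's flat top looked open in the pictures, but contact came at the stated 196 mm.
- A sideways force of about 4–5 N remained on the knob while holding. I could only partly relieve it.
- One slide-in pass pressed the carton onto the bed with about 20 N before I eased it.
- I did not measure the other things on the table again at the end. I made no contact with them that I know of.

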